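# Press a glide home in a furniture foot block

### The arm

A 7-joint arm with a two-finger parallel gripper is mounted at the origin on the work surface. World frame = base frame: x ahead of the robot, y to its left, z up, the work surface at z = 0. Lengths are in mm, angles in rad, forces in N, time in s.
With the tool pointing down it reaches from about 425 to 925 mm from the base axis. Payload 6.8 kg.
Tool frame: the origin (TCP) lies midway between the tips of the shut fingers; the grasp point (between the pads) lies 19 mm behind it; y points along the fingers, x is the direction in which the jaws open and shut, and the axes are right-handed (so a half turn about y gives the same grasp; the last joint's range is limited). The gripper opens to 88 mm and grips with 3 to 60 N. Pads are 20 mm wide; open, the fingers measure 115 mm over their backs; the gripper's body (75 mm by 178 mm) begins 61 mm behind the grasp point.
Start: joints at [1.073, 0.477, 0.022, 1.555, -0.011, 1.109, -0.083], TCP at [256.513, -624.379, 222.664] pointing down, gripper open.
Joint ranges: [-2.96, 2.96], [-0.34, 2.1], [-1.41, 1.46], [0.24, 2.44], [-1.37, 4.51], [0.17, 1.92], [-2.96, 2.96]. Speed limits (rad/s): [2.39, 2.39, 3.14, 3.14, 3.14, 3.14, 3.14].

### API

Orientations are given as a 3x3 rotation matrix whose columns are the frame's x, y, z axes.
In Python, from station import manip, optics gives the robot as it stands.
- The arm moves only by the tool send_rows, never from a script. Its argument "rows" is a list of rows, each a list of 7 numbers: the shift along the tool's x, y, z in mm, then the turn, a rotation vector about the tool's x, y, z in rad, then the gripper's target within -1 to 1 (shut at 1, half-way at 0, fully open at -1). In form: [[tx, ty, tz, rx, ry, rz, jaw], ...]. A call has 1 to 8 rows; each row shifts and turns the commanded pose from where the row before left it, along the tool's axes as they then stand; what a row does not reach is not made up. A row lasts 1/10 s, in which the tool goes at most 50 mm and 8.59 degrees, less where a joint would pass 70% of its speed; a pose out of reach is approached as far as the arm can. A call is refused whole if a number of a shift passes 50 or a number of a turn 0.15, either way. A call with a gripper value outside its range is refused whole. The fingers move at their own pace and stop on an object; the grip force is fixed at half the most. Time passes only in rows, so rows that do not move let the fingers close. It gives the time, the measured TCP pose, the force and the opening at its end, in the units of the state.
- manip.sense(): the state, without advancing time (a new reading comes with each control period).
- optics.read_camera(name): name is "scene" or "top"; returns a dict with "pixels" (480x640x3 uint8, red, green, blue), "K" (3x3 intrinsics, pixels), "R" (3x3) and "t" (3): a world point X has camera coordinates R X + t. Camera axes: x right, y down, z forward; pixel columns grow to the right and rows downward; lengths in mm; the calibration is good to about 2 mm. A picture is of the moment at which its call begins. There is no depth.
- manip.sign_off(): hands the job in, once; it reports no verdict.
The state is a dict: "t": time; "q": joint angles; "dq": joint speeds; "effort": joint torques, N m; "tool_pos": TCP position; "tcp_rot": TCP orientation; "wrist_force": force on the tool from outside, world axes, zero at the start; "moment": the same for the moment, N m; "opening": finger opening in mm.
Only numpy, scipy, OpenCV 4.12 (cv2) and the standard library are available. Lean on these libraries where they do the work, as an engineer would, in place of code of your own. Each camera call takes 0.05 s, during which the arm holds its last target. There are 200 camera calls.

### The job

A steel glide has been started by hand in one end of the pine foot block. Lay the block in the bench press against the back stop, with the glide under the ram, and let go; swing the lever down to its stop so that the press drives the glide fully home, and let the lever come back up. Then take the block out, set it down flat in the plywood tray with the glide on top, and leave the glue bottle and the tape roll where they are.

Things in the scene. Friction and masses are not known exactly. Their poses are not given: they have to be found in the camera images.
- block: plain pine foot block, 120 (x) x 40 (y) x 36 (z) mm, 0.09 kg, loose; origin at the centre of its underside, z up. The glide stands on its top near the +x end, the end that starts farther from the robot. Grip it across y near the -x end.
- glide_seat (a point): point on the block's top face on the axis of the glide: 32 mm from the block's centre towards +x, 36 mm above its underside
- glide (a joint): depth of the glide, a round steel disc 22 mm in diameter and 3 mm thick on a stem, in the block: 0 = disc underside 9 mm above the wood, 0.009 = fully home, disc flat on the wood. Stiff: about 28 N moves it.
- press: grey bench press, fixed; origin on bench below the ram axis, throat open to -x (robot's right), column +x, lever to +y (towards the robot). Base x -105 to 145, y -70 to 70 mm; steel platen 45 mm high, 110 mm wide. Head overhead: x -55 to 135, y -40 to 40, height 175 to 300 mm: come in tilted from -x. Ram: 25 mm square, lower end 128 mm high at rest, travel 45.
- nest (a point): point on the platen's top right under the ram, with the press's axes. Nest: back stop face at x = +28 mm (14 mm tall); two side rails 10 mm tall, 52 mm apart, x -20 to 28; open towards -x. The block, its x axis along the press's x axis, has its glide under the ram when its +x end touches the stop.
- lever_pivot (a point): hinge of the lever, inside the head on the ram axis, 235 mm above the bench; the lever swings in the press's y-z plane
- lever (a joint): angle of the lever, rad: 0 = up at rest (0.45 rad above level, out to +y), grows as it swings down, 0.80 = at its stop (0.35 rad below level). A spring brings it back. About 5 N at the grip to start, 14 N near the stop when pressing.
- handle (a point): centre of the top face of the lever's flat dark wooden grip (30 mm wide, 85 mm long along the lever, 20 mm thick), 190 mm from the pivot; about 327 mm above the bench at rest, about 180 mm at the stop. Push it down from above; it moves with the lever.
- tray: open plywood tray, 200 (x) x 160 (y) x 32 mm, walls and floor 6 mm, loose, 0.6 kg, starts empty; origin at the centre of its underside. It stands to the left of the press (+y), the block to the right.
- glue: white glue bottle with red cap, 56 mm wide, 170 mm tall, loose bystander; origin at the centre of its underside
- tape: roll of paper tape lying flat, 80 mm in diameter, 25 mm tall, loose bystander; origin at the centre of its underside
Mind the look-alikes: they are no part of the job. Of the things shaped like the block, the pine one is meant.

How it is judged (in metres and radians):
On the way, in this order (a step that is already met when the one before it is completed fails the run):
1. the block lies flat in the nest with the glide, still proud, under the ram (within 10 mm), and is let go (horizontal distance between glide_seat and nest below 0.01 m and z of block in the frame of nest between -0.005 and 0.005 m and angle between block's own z axis and vertical below 0.12 rad and contact force between the fingers and block below 0.3 N and value of joint glide below 0.005 m), for 0.2 s.
2. the lever is at its stop with the block in the nest, and the glide is driven home (horizontal distance between glide_seat and nest below 0.01 m and z of block in the frame of nest between -0.005 and 0.005 m and angle between block's own z axis and vertical below 0.12 rad and value of joint lever above 0.75 rad and value of joint glide above 0.0075 m), for 0.1 s.
3. the lever is back up, with the block still in the nest (value of joint lever below 0.06 rad and horizontal distance between glide_seat and nest below 0.01 m and z of block in the frame of nest between -0.005 and 0.005 m and angle between block's own z axis and vertical below 0.12 rad), for 0.1 s.
At the end, for the whole second after the job is handed in: The block lies flat on the tray's floor inside its walls (within 5 mm in height, 0.1 rad), glide up, released and at rest; the tray stands flat on the bench; the glide is home within 1.5 mm; the lever is up (within 0.06 rad) (value of joint glide above 0.0075 m and value of joint lever below 0.06 rad and z of block in the frame of tray between 0.002 and 0.011 m and x of block in the frame of tray between -0.095 and 0.095 m and y of block in the frame of tray between -0.075 and 0.075 m and angle between each of block, tray's own z axis and vertical below 0.1 rad and height (world z) of tray below 0.01 m and linear speed of block below 0.02 m/s and contact force between the fingers and block below 0.3 N); the robot touches nothing.
It fails at once if the glue bottle is moved by more than 40 mm (distance of glue from where it was at the start of the episode above 0.04 m).
It fails at once if the tape roll is moved by more than 40 mm (distance of tape from where it was at the start of the episode above 0.04 m).
It also fails if it takes over 72 s, if anything falls off the work surface, if the arm or the gripper's body presses on something with over 40 N, if the wrist force passes 120 N, or if a joint passes its speed limit or range.

## Working session

There is one attempt and no reset: what is moved stays moved. The work goes in short steps, Python scripts to look and compute and a tool call to move; the robot and the scene stay as the last step left them, time stands still between calls to the robot, and variables do not carry over. Pictures are saved under pics/ and viewed, about 8 in all and at most 12, crops included, and the job is handed in when it is done.

Besides the shell and the picture viewer there is one more tool, called after "Request:" as name([rows], argument=value, ...), one row to a line, values as JSON. send_rows: Moves the arm, as the interface text tells. Its arguments: {"type":"object","properties":{"rows":{"type":"array"}},"required":["rows"]}

```bash
mkdir -p pics
python3 - <<'E'
from station import manip, optics
import cv2,numpy as np
for n in("scene","top"):
    c=optics.read_camera(n); cv2.imwrite(f"pics/{n}0.png",c["pixels"][:,:,::-1]); print(n,c["K"].tolist(),np.round(c["R"],4).tolist(),np.round(c["t"],1).tolist())
s=manip.sense(); print({k:np.round(v,3).tolist() for k,v in s.items()})
E
```

```text
scene [[551.6738313329288, 0.0, 326.08515840941055], [0.0, 551.6738313329288, 236.64238040083737], [0.0, 0.0, 1.0]] [[-0.4146, 0.9099, 0.0146], [0.4687, 0.2273, -0.8536], [-0.78, -0.347, -0.5207]] [272.9, -63.4, 1718.4]
top [[606.3448537317103, 0.0, 323.39770700604646], [0.0, 606.3448537317103, 234.3027338232386], [0.0, 0.0, 1.0]] [[-0.0088, -0.9998, 0.017], [-0.9978, 0.0076, -0.0665], [0.0663, -0.0176, -0.9976]] [-40.3, 552.5, 1744.5]
{'t': 0.1, 'q': [1.073, 0.478, 0.022, 1.556, -0.011, 1.109, -0.083], 'dq': [-0.0, -0.003, -0.0, -0.003, -0.0, -0.0, -0.0], 'effort': [0.004, -58.41, 1.54, -27.331, -0.054, 0.013, 0.0], 'tool_pos': [256.3, -623.872, 221.776], 'tcp_rot': [[0.38, -0.001, 0.925], [-0.925, 0.001, 0.38], [-0.002, -1.0, -0.0]], 'wrist_force': [-0.105, -0.098, 0.288], 'moment': [-0.05, 0.021, -0.028], 'opening': 87.815}
```

View pics/scene0.png

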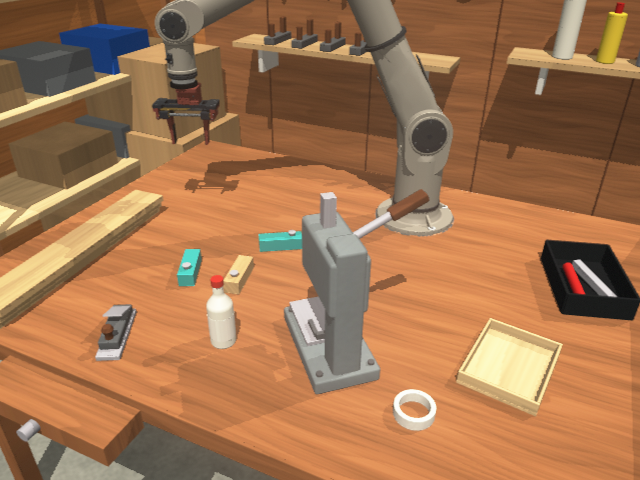

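View pics/top0.png

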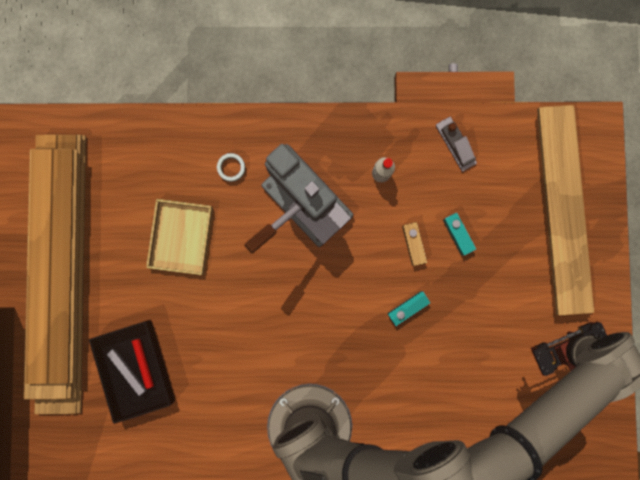

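The pine block is at about top (415,244), with its glide at (413,233). Two teal look-alikes are at (460,234) and (409,310). The glue is at (384,168), the tape at (231,167), the tray at (180,238) and the press at (308,195). The pine block is the only one with the right colour, and its glide is at the far end. I'll confirm it in an enlarged crop.

```bash
cat > h.py <<'E'
import numpy as np,cv2
from station import manip, optics
def cam(n): return optics.read_camera(n)
def ray(c,u,v,z):
    d=c["R"].T@np.linalg.solve(c["K"],[u,v,1]); o=-c["R"].T@c["t"]
    return o+d*(z-o[2])/d[2]
def proj(c,X):
    p=(np.atleast_2d(X)@c["R"].T+c["t"])@c["K"].T; return p[:,:2]/p[:,2:]
def crop(c,x0,y0,x1,y1,s,f):
    cv2.imwrite(f,cv2.resize(np.ascontiguousarray(c["pixels"][y0:y1,x0:x1,::-1]),None,fx=s,fy=s,interpolation=cv2.INTER_CUBIC))
E
python3 - <<'E'
from h import *
c=cam("top"); 
crop(c,230,135,430,280,4,"pics/t1.png")
c=cam("scene"); 
crop(c,170,180,430,400,3,"pics/s1.png")
E
```

```text
(no output)
```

View pics/t1.png

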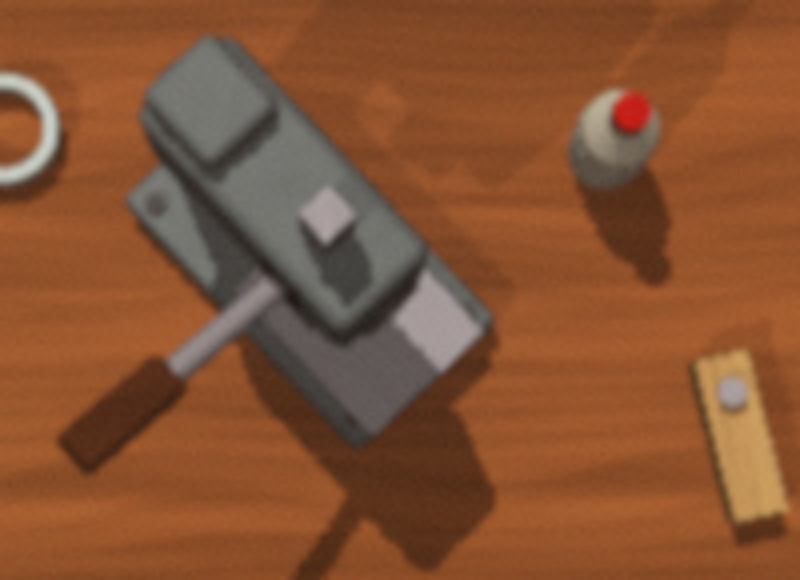

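View pics/s1.png

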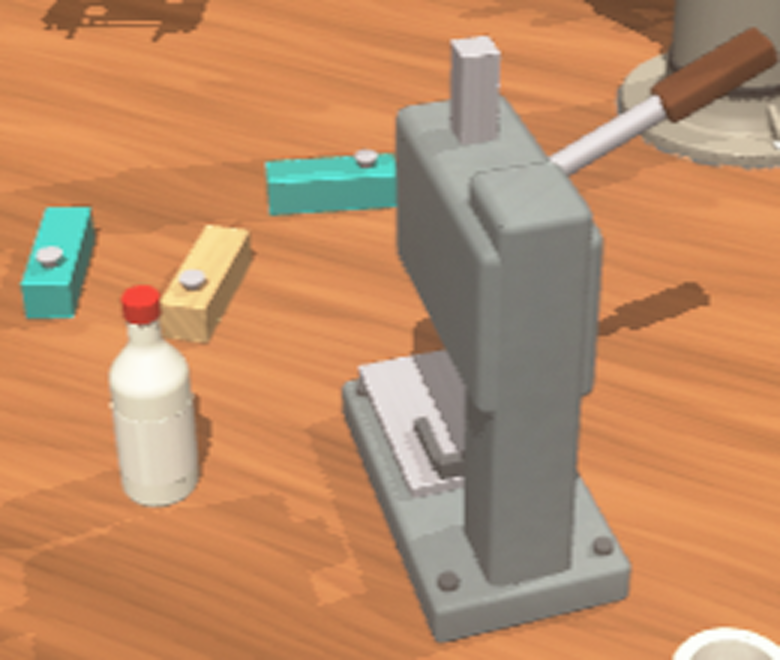

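The crops show the pine block at top-crop (740,437) with its glide at (733,392), clear of the teal ones. The press throat opens to the lower right. The ram top is at (328,215) and the grip centre at about (122,415).

Run:
```python
from h import *
from scipy.optimize import least_squares
T=cam("top");S=cam("scene")
t=lambda a:np.array(a)/4+[230,135]; s=lambda a:np.array(a)/3+[170,180]
def fit(name,pts,x0,extra=False):
    def f(p):
        c,sn=np.cos(p[2]),np.sin(p[2]); r=[]
        for cm,X,uv in pts:
            X=np.array(X,float)
            if X[2]<-1: X[2]=p[3]
            W=[p[0]+c*X[0]-sn*X[1],p[1]+sn*X[0]+c*X[1],X[2]]
            r.append(proj(cm,W)[0]-uv)
        return np.ravel(r)
    o=least_squares(f,x0,loss="soft_l1"); print(name,np.round(o.x,3)); print(np.round(o.fun.reshape(-1,2),1).tolist())
P=[(T,(0,0,-9),t((328,215))),(S,(0,0,-9),s((475,47))),(T,(0,166,325),t((122,415))),(T,(-55,-40,300),t((432,250))),(T,(-55,40,300),t((343,338))),
(S,(145,-70,0),s((437,642))),(S,(145,70,0),s((632,592))),(S,(-105,-70,0),s((343,405))),(S,(0,190,317),s((722,77)))]
fit("press",P,[650,0,.9,350])
z=36
B=[(T,(60,20,z),t((692,365))),(T,(60,-20,z),t((748,350))),(T,(-60,-20,z),t((788,512))),(T,(-60,20,z),t((738,524))),(T,(32,0,48),t((733,392))),
(S,(-60,-20,z),s((212,226))),(S,(-60,20,z),s((250,233))),(S,(60,20,z),s((210,312))),(S,(60,-20,z),s((163,300))),(S,(32,0,48),s((192,277)))]
fit("block",B,[560,-250,.2])
Y=[(T,(100,80,32),(155,200)),(T,(100,-80,32),(213,205)),(T,(-100,-80,32),(205,276)),(T,(-100,80,32),(148,269)),
(S,(100,80,32),(537,409)),(S,(100,-80,32),(458,374)),(S,(-100,-80,32),(493,320)),(S,(-100,80,32),(562,351))]
fit("tray",Y,[560,400,0])
for n,u,v in(("glue",382,180),):print(n,ray(T,u,v,0)); 
print("glue",ray(S,222,340,0),"cap",ray(T,388,162,165), "tape",ray(T,231,167,25))
```

```text
press [635.257 -11.844   0.752 361.878]
[[-0.4, 0.7], [-0.1, -0.1], [0.9, 0.2], [0.9, 0.5], [-0.5, 0.9], [-0.4, 1.8], [-0.2, 2.4], [-1.4, 2.8], [6.2, -2.8]]
block [ 5.20075e+02 -3.07317e+02  2.39000e-01]
[[-0.3, -0.4], [-1.0, 0.0], [-0.4, -0.2], [-1.3, 0.2], [-0.8, 0.3], [-1.9, -0.9], [0.0, -1.4], [-1.3, -1.3], [-1.2, 0.7], [0.3, -1.1]]
tray [ 5.50855e+02  3.72280e+02 -1.35000e-01]
[[0.7, -2.3], [-2.1, -0.2], [-3.8, -2.3], [-2.4, -2.4], [1.4, -2.5], [-0.9, -1.5], [-4.1, -1.5], [0.1, -6.0]]
glue [ 713.28440853 -220.11145905    0.        ]
glue [ 731.6159115  -220.47967802    0.        ] cap [ 736.24264085 -217.89063819  165.        ] tape [750.21668311 222.65341654  25.        ]
```

```bash
cat >> h.py <<'E'
from scipy.spatial.transform import Rotation as Ro
def rot(yaw,tilt):  # tool x = -block y, leaning back to block -x by tilt
    a=yaw-np.pi/2; x=np.array([np.cos(a),np.sin(a),0]); y=np.array([0,0,-1.]); 
    return np.c_[x,y,np.cross(x,y)]@Ro.from_rotvec([tilt,0,0]).as_matrix()
def go(pos,yaw,tilt,grasp=True):
    "turn (first), then shift in the turned tool axes"
    s=manip.sense(); R=rot(yaw,tilt); p=np.array(pos,float)+(19*R[:,1] if grasp else 0)
    print("turn",np.round(Ro.from_matrix(np.array(s["tcp_rot"]).T@R).as_rotvec(),3),"then shift",np.round(R.T@(p-s["tool_pos"]),1),"world",np.round(p-s["tool_pos"],1),"R",np.round(R,3).tolist())
    print("t",s["t"],"tcp",np.round(s["tool_pos"],1),"F",np.round(s["wrist_force"],1),"open",s["opening"])
E
python3 -c "
from h import *
b=np.array([520,-307]);u=np.array([np.cos(.239),np.sin(.239)])
go([*(b-42*u),120],.239,.49)"
```

```text
turn [ 0.489  0.148 -0.038] then shift [-245.8  245.4  207. ] world [ 231.4  309.4 -119.1] R [[0.237, 0.457, 0.857], [-0.972, 0.111, 0.209], [0.0, -0.882, 0.471]]
t 0.3 tcp [ 256.4 -624.2  222.3] F [-0.2 -0.1 -0.2] open 87.66041646901837
```

Request:
send_rows([
  [0,0,0,0.122,0.037,-0.009,-1],
  [0,0,0,0.122,0.037,-0.009,-1],
  [0,0,0,0.122,0.037,-0.009,-1],
  [0,0,0,0.122,0.037,-0.009,-1],
  [-24,24,20,0,0,0,-1],
  [-24,24,20,0,0,0,-1],
  [-24,24,20,0,0,0,-1],
  [-24,24,20,0,0,0,-1],
])

```text
t: 1.1
tool_pos: [346.6, -502.7, 175.2]
tcp_rot: [[0.236, 0.456, 0.858], [-0.972, 0.111, 0.208], [-0.001, -0.883, 0.47]]
wrist_force: [0.6, -0.1, 0.1]
opening: 87.8
```

Request:
send_rows([
  [-25,25,21,0,0,0,-1],
  [-25,25,21,0,0,0,-1],
  [-25,25,21,0,0,0,-1],
  [-25,25,21,0,0,0,-1],
  [-25,25,21,0,0,0,-1],
  [-25,25,21,0,0,0,-1],
  [0,0,0,0,0,0,-1],
  [0,0,0,0,0,0,-1],
])

```text
t: 1.9
tool_pos: [487.6, -314.2, 102.4]
tcp_rot: [[0.239, 0.456, 0.858], [-0.971, 0.113, 0.21], [-0.001, -0.883, 0.47]]
wrist_force: [-0.2, -1.0, 0.0]
opening: 87.7
```

```bash
python3 -c "
from h import *
b=np.array([520,-307]);u=np.array([np.cos(.239),np.sin(.239)])
go([*(b-42*u),26],.239,.49)
crop(cam('scene'),130,180,330,330,4,'pics/s2.png')"
```

```text
turn [ 0.001  0.001 -0.002] then shift [  0.7  82.2 -43.7] world [  0.3  -0.7 -93.1] R [[0.237, 0.457, 0.857], [-0.972, 0.111, 0.209], [0.0, -0.882, 0.471]]
t 1.9 tcp [ 487.6 -314.2  102.4] F [-0.2 -1.   0. ] open 87.73652934789006
```

View pics/s2.png

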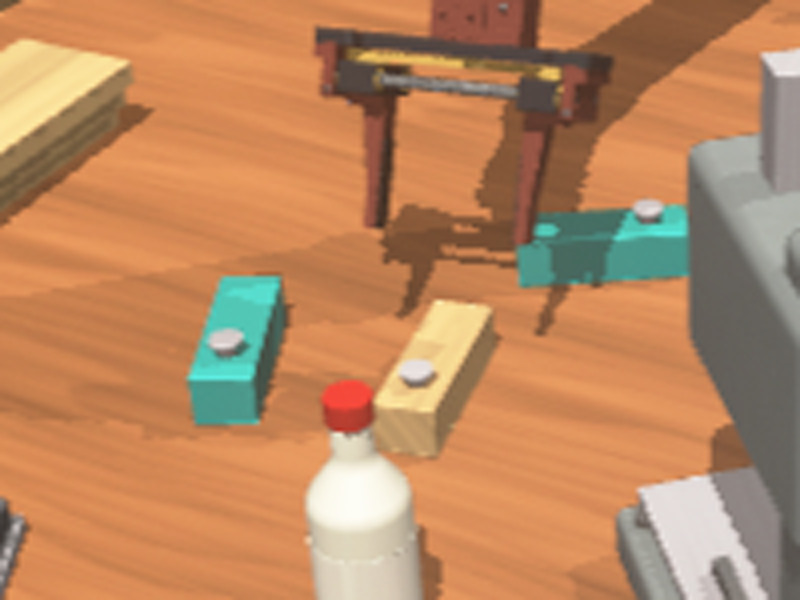

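The open jaws, at (375,225) and (525,245), straddle the pine block's near end and clear the teal ones. Next I descend and grip.

Request:
send_rows([
  [0,20.5,-11,0,0,0,-1],
  [0,20.5,-11,0,0,0,-1],
  [0,20.5,-11,0,0,0,-1],
  [0,20.5,-11,0,0,0,-1],
  [0,0,0,0,0,0,-1],
  [0,0,0,0,0,0,1],
  [0,0,0,0,0,0,1],
  [0,0,0,0,0,0,1],
])

```text
t: 2.75
tool_pos: [487.4, -315.8, 10.7]
tcp_rot: [[0.236, 0.457, 0.857], [-0.972, 0.11, 0.209], [0.001, -0.882, 0.47]]
wrist_force: [-0.6, 0.4, 0.2]
opening: 67.2
```

Request:
send_rows([
  [0,0,0,0,0,0,1],
  [0,0,0,0,0,0,1],
  [0,0,0,0,0,0,1],
  [0,0,0,0,0,0,1],
])

```text
t: 3.15
tool_pos: [487.0, -315.0, 9.6]
tcp_rot: [[0.237, 0.456, 0.858], [-0.972, 0.111, 0.209], [-0.0, -0.883, 0.47]]
wrist_force: [-0.3, 0.2, 2.1]
opening: 40.2
```

Request:
send_rows([
  [0,-33,17.5,0,0,0,1],
  [0,-33,17.5,0,0,0,1],
  [0,-33,17.5,0,0,0,1],
  [0,-33,17.5,0,0,0,1],
  [0,0,0,0,-0.113,0.06,1],
  [0,0,0,0,-0.113,0.06,1],
  [0,0,0,0,-0.113,0.06,1],
  [0,0,0,0,-0.113,0.06,1],
])

```text
t: 3.95
tool_pos: [485.9, -315.1, 158.5]
tcp_rot: [[0.686, 0.341, 0.643], [-0.728, 0.323, 0.605], [-0.001, -0.883, 0.47]]
wrist_force: [-0.3, 0.8, -0.6]
opening: 40.2
```

```bash
cat >> h.py <<'E'
PX,PY,PW=635.3,-11.8,.752
def pw(x,y,z): return [PX+np.cos(PW)*x-np.sin(PW)*y,PY+np.sin(PW)*x+np.cos(PW)*y,z]
E
python3 -c "
from h import *
go(pw(-172,0,86),PW,.49)"
```

```text
turn [ 0.001  0.003 -0.003] then shift [-119.4  150.9   93.2] world [ 30.3 191.9 -89.3] R [[0.683, 0.344, 0.644], [-0.73, 0.321, 0.603], [0.0, -0.882, 0.471]]
t 3.95 tcp [ 485.9 -315.1  158.5] F [-0.3  0.8 -0.6] open 40.204446472577395
```

Request:
send_rows([
  [-24,30,18.5,0,0,0,1],
  [-24,30,18.5,0,0,0,1],
  [-24,30,18.5,0,0,0,1],
  [-24,30,18.5,0,0,0,1],
  [-24,30,18.5,0,0,0,1],
  [0,0,0,0,0,0,1],
  [0,0,0,0,0,0,1],
])

```text
t: 4.65
tool_pos: [515.5, -122.3, 69.4]
tcp_rot: [[0.684, 0.342, 0.645], [-0.73, 0.322, 0.603], [-0.002, -0.883, 0.47]]
wrist_force: [-0.1, -0.9, -0.9]
opening: 39.9
```

```bash
python3 -c "
from h import *
go(pw(-172,0,86),PW,.49)
a=cam('top');b=cam('scene')
crop(a,250,160,390,300,4,'pics/a.png');crop(b,210,220,400,400,3,'pics/b.png')
A=cv2.imread('pics/a.png')[:540];B=cv2.imread('pics/b.png')[:540]
A=cv2.resize(A,None,fx=.55/.55,fy=1)[:, :400] if 0 else A
M=np.zeros((560,1130,3),np.uint8);M[:A.shape[0],:A.shape[1]]=A;M[:B.shape[0],560:560+B.shape[1]]=B
cv2.imwrite('pics/m3.png',cv2.resize(M,None,fx=.708,fy=.708,interpolation=cv2.INTER_AREA))"
```

```text
turn [ 0.001 -0.    -0.002] then shift [ 1.1  0.1 -0.2] world [ 0.7 -0.9 -0.1] R [[0.683, 0.344, 0.644], [-0.73, 0.321, 0.603], [0.0, -0.882, 0.471]]
t 4.65 tcp [ 515.5 -122.3   69.4] F [-0.1 -0.9 -0.9] open 39.88727244475628
```

View pics/m3.png

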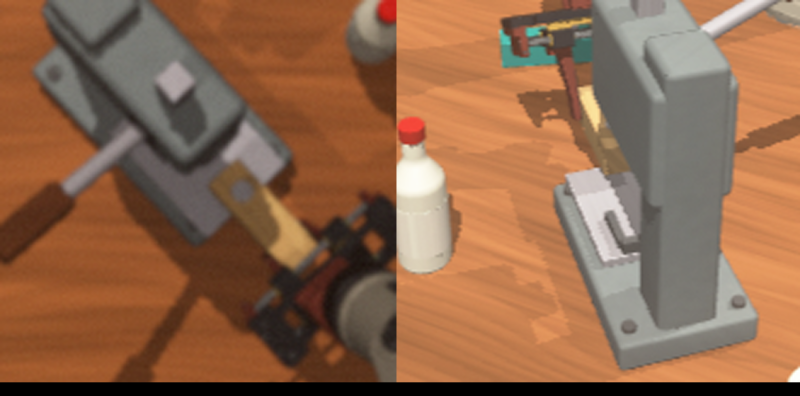

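The block is held level ahead of the throat: its front end is at about (226,171) in the left panel, with the open platen behind it. I'll overlay the model to check lateral alignment.

```bash
python3 -c "
from h import *
a=cam('top');x0,y0,s=275,170,7
crop(a,x0,y0,x0+110,y0+85,s,'pics/o.png');I=cv2.imread('pics/o.png')
def L(p,q,col):
    u=((proj(a,[p,q])-[x0,y0]+.5)*s).astype(int); cv2.line(I,tuple(map(int,u[0])),tuple(map(int,u[1])),col,1)
for y,c in((0,(0,255,255)),(55,(0,255,0)),(-55,(0,255,0))): L(pw(-105,y,45),pw(28,y,45),c)
for y in(40,-40): L(pw(-55,y,300),pw(100,y,300),(255,0,255))
z=60+36
q=[pw(-190,20,z),pw(-70,20,z),pw(-70,-20,z),pw(-190,-20,z)]
for i in range(3): L(q[i],q[i+1],(255,255,0))
cv2.imwrite('pics/o.png',I)"
```

```text
(no output)
```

View pics/o.png

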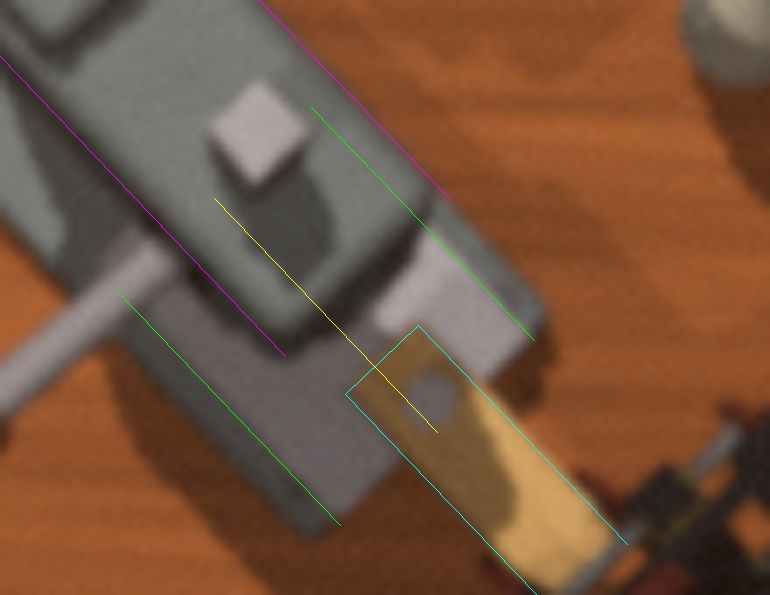

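The overlay agrees to about 3 mm sideways. I'll correct 2 mm, lower to just above the platen and slide in.

Request:
send_rows([
  [-2,5.3,-2.8,0,0,0,1],
  [0,5.3,-2.8,0,0,0,1],
  [0,8,15,0,0,0,1],
  [0,8,15,0,0,0,1],
  [0,8,15,0,0,0,1],
  [0,8,15,0,0,0,1],
  [0,6.1,11.5,0,0,0,1],
  [0,0,0,0,0,0,1],
])

```text
t: 5.6
tool_pos: [574.9, -65.3, 57.8]
tcp_rot: [[0.684, 0.343, 0.644], [-0.73, 0.322, 0.603], [-0.0, -0.882, 0.471]]
wrist_force: [-0.6, 0.5, -1.5]
opening: 40.0
```

```bash
python3 -c "
from h import *
go(pw(-74,0,71),PW,.49)"
```

```text
turn [-0.     0.001 -0.001] then shift [ 2.2 10.5 12.1] world [12.9  9.  -3.6] R [[0.683, 0.344, 0.644], [-0.73, 0.321, 0.603], [0.0, -0.882, 0.471]]
t 5.6 tcp [574.9 -65.3  57.8] F [-0.6  0.5 -1.5] open 40.039231048570464
```

Request:
send_rows([
  [0,1.9,3.5,0,0,0,1],
  [0,1.9,3.5,0,0,0,1],
  [0,1.4,2.6,0,0,0,1],
  [0,0,0,0,0,0,1],
])

```text
t: 6.0
tool_pos: [582.0, -59.3, 57.8]
tcp_rot: [[0.682, 0.343, 0.646], [-0.731, 0.321, 0.602], [-0.0, -0.883, 0.47]]
wrist_force: [-0.3, -0.6, -1.4]
opening: 39.8
```

Request:
send_rows([
  [0,0.9,1.8,0,0,0,1],
  [0,0.9,1.8,0,0,0,1],
  [0,0,0,0,0,0,1],
])

```text
t: 6.3
tool_pos: [585.1, -56.3, 58.0]
tcp_rot: [[0.682, 0.344, 0.645], [-0.731, 0.321, 0.602], [-0.0, -0.883, 0.47]]
wrist_force: [-0.6, -0.0, -1.8]
opening: 39.7
```

Request:
send_rows([
  [0,0.9,1.8,0,0,0,1],
  [0,0.9,1.8,0,0,0,1],
  [0,0,0,0,0,0,1],
])

```text
t: 6.6
tool_pos: [586.5, -55.9, 57.1]
tcp_rot: [[0.68, 0.342, 0.648], [-0.733, 0.319, 0.601], [-0.001, -0.884, 0.468]]
wrist_force: [-5.0, -5.2, 0.2]
opening: 40.2
```

Request:
send_rows([
  [0,0.9,1.8,0,0,0,1],
  [0,0.9,1.8,0,0,0,1],
  [0,0,0,0,0,0,1],
])

```text
t: 6.9
tool_pos: [587.1, -55.4, 56.1]
tcp_rot: [[0.679, 0.34, 0.651], [-0.734, 0.317, 0.6], [-0.002, -0.885, 0.465]]
wrist_force: [-14.6, -11.1, 4.8]
opening: 40.2
```

Request:
send_rows([
  [0,-1.9,-3.2,0,0,0,1],
  [0,1.7,-0.9,0,0,0,1],
  [0,0.9,-0.5,0,0,0,1],
  [0,0,0,0,0,0,1],
])

```text
t: 7.3
tool_pos: [586.9, -55.3, 55.0]
tcp_rot: [[0.681, 0.343, 0.647], [-0.733, 0.319, 0.601], [-0.001, -0.884, 0.468]]
wrist_force: [-8.7, -6.4, 6.8]
opening: 39.8
```

Request:
send_rows([
  [0,0,0,0,0,0,0.2],
  [0,0,0,0,0,0,-0.3],
  [0,0,0,0,0,0,-0.3],
  [0,0,0,0,0,0,-0.3],
])

```text
t: 7.7
tool_pos: [588.6, -53.0, 55.7]
tcp_rot: [[0.683, 0.344, 0.645], [-0.731, 0.321, 0.602], [-0.0, -0.882, 0.471]]
wrist_force: [-0.1, -0.1, -0.4]
opening: 56.5
```

```bash
python3 -c "
from h import *
go(pw(-74,0,71),PW,.49)
b=cam('scene');crop(b,270,190,400,400,4,'pics/b4.png');a=cam('top');crop(a,280,180,380,310,6.462,'pics/a4.png')
B=cv2.imread('pics/b4.png');A=cv2.imread('pics/a4.png')
M=np.hstack([A,B[:A.shape[0]]]);cv2.imwrite('pics/m4.png',cv2.resize(M,None,fx=.68,fy=.68,interpolation=cv2.INTER_AREA))
"
```

```text
turn [-0. -0.  0.] then shift [ 1.8 -0.1 -3.2] world [-0.8 -3.2 -1.4] R [[0.683, 0.344, 0.644], [-0.73, 0.321, 0.603], [0.0, -0.882, 0.471]]
t 7.7 tcp [588.6 -53.   55.7] F [-0.1 -0.1 -0.4] open 56.45640383604659
```

View pics/m4.png

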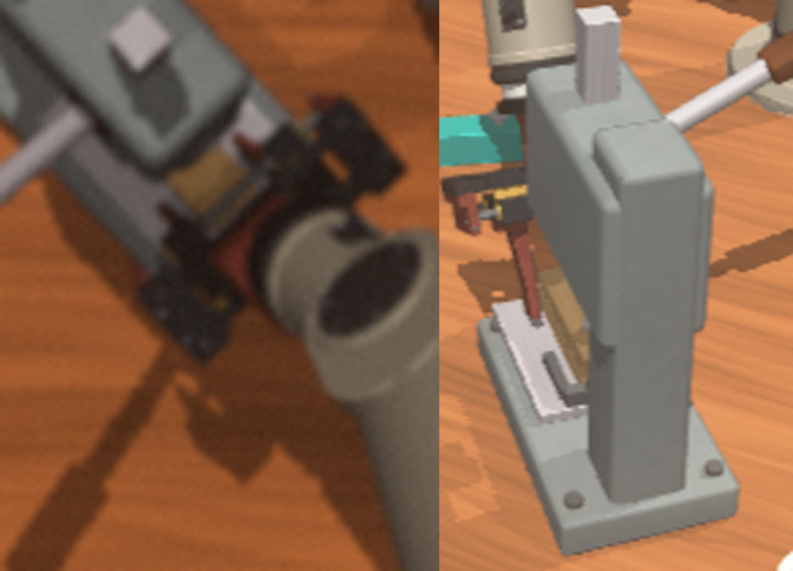

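The block lies flat between the rails against the stop, and the rail at (560,375) runs along its side. The jaws are open at 56 mm with no force on them. Next I back out, rise, go upright and shut the jaws.

Request:
send_rows([
  [0.5,-14.1,-26.5,0,0,0,-0.3],
  [0,-14.1,-26.5,0,0,0,-0.3],
  [0,-14.1,-26.5,0,0,0,-0.3],
  [0,-14.1,-26.5,0,0,0,-0.3],
  [0,-37.5,20,0,0,0,0],
  [0,-37.5,20,0,0,0,1],
  [0,-37.5,20,0,0,0,1],
  [0,-37.5,20,0,0,0,1],
])

```text
t: 8.6
tool_pos: [500.5, -135.6, 227.2]
tcp_rot: [[0.682, 0.343, 0.645], [-0.731, 0.321, 0.602], [-0.0, -0.883, 0.47]]
wrist_force: [1.1, -0.6, 0.2]
opening: 29.0
```

Request:
send_rows([
  [0,-37.5,20,0,0,0,1],
  [0,-37.5,20,0,0,0,1],
  [0,-37.5,20,0,0,0,1],
  [0,-37.5,20,0,0,0,1],
  [0,0,0,-0.1225,0,0,1],
  [0,0,0,-0.1225,0,0,1],
  [0,0,0,-0.1225,0,0,1],
  [0,0,0,-0.1225,0,0,1],
])

```text
t: 9.4
tool_pos: [501.2, -135.9, 396.4]
tcp_rot: [[0.682, -0.002, 0.732], [-0.732, -0.005, 0.682], [0.003, -1.0, -0.005]]
wrist_force: [-0.5, -0.8, 0.4]
opening: 0.3
```

```bash
python3 -c "
from h import *
go(pw(0,168,370),PW,0,False); print(np.round(manip.sense()['q'],2))"
```

```text
turn [ 0.005 -0.002  0.003] then shift [-167.    26.4  182.7] world [ 19.4 246.8 -26.4] R [[0.683, 0.0, 0.73], [-0.73, 0.0, 0.683], [0.0, -1.0, 0.0]]
t 9.4 tcp [ 501.2 -135.9  396.4] F [-0.5 -0.8  0.4] open 0.32480693257637533
[ 0.58  0.13 -0.49  1.65  0.07  1.38 -0.74]
```

Request:
send_rows([
  [-29,0,30.5,0,0,0,1],
  [-29,0,30.5,0,0,0,1],
  [-29,0,30.5,0,0,0,1],
  [-29,0,30.5,0,0,0,1],
  [-29,0,30.5,0,0,0,1],
  [-29,0,30.5,0,0,0,1],
  [0,26,0,0,0,0,1],
  [0,0,0,0,0,0,1],
])

```text
t: 10.2
tool_pos: [514.2, 117.2, 366.6]
tcp_rot: [[0.685, -0.006, 0.729], [-0.729, -0.001, 0.685], [-0.003, -1.0, -0.005]]
wrist_force: [0.0, -0.8, -0.0]
opening: 0.5
```

```bash
python3 -c "
from h import *
go(pw(0,174,330),PW,0,False); 
a=cam('top');b=cam('scene')
crop(a,230,180,330,265,4,'pics/a5.png');crop(b,300,120,460,290,4,'pics/b5.png')
A=cv2.imread('pics/a5.png');B=cv2.imread('pics/b5.png')[:340*2:2,::2]
B=cv2.resize(cv2.imread('pics/b5.png'),(320,340));cv2.imwrite('pics/m5.png',np.hstack([A,B]))"
```

```text
turn [ 0.005  0.002 -0.003] then shift [ 2.9 36.6  0.3] world [  2.2  -1.9 -36.6] R [[0.683, 0.0, 0.73], [-0.73, 0.0, 0.683], [0.0, -1.0, 0.0]]
t 10.2 tcp [514.2 117.2 366.6] F [ 0.  -0.8 -0. ] open 0.4713940214675276
```

View pics/m5.png

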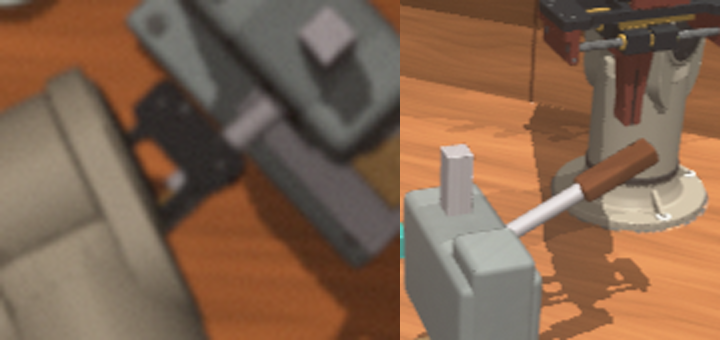

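The shut fingertips at (628,120) in the right panel hang above the grip at (620,168). Pushing down now.

Request:
send_rows([
  [1,25,0,0,0,0,1],
  [0,15,0,0,0,0,1],
  [0,20,0,0,0,0,1],
  [0,20,0,0,0,0,1],
  [0,0,0,0,0,0,1],
])

```text
t: 10.8
tool_pos: [517.0, 114.4, 289.1]
tcp_rot: [[0.681, -0.001, 0.733], [-0.733, -0.0, 0.681], [-0.0, -1.0, -0.001]]
wrist_force: [0.0, -0.6, 4.3]
opening: 0.6
```

Request:
send_rows([
  [0,20,0,0,0,0,1],
  [0,20,0,0,0,0,1],
  [0,20,0,0,0,0,1],
  [0,15,0,0,0,0,1],
  [0,15,0,0,0,0,1],
  [0,0,0,0,0,0,1],
])

```text
t: 11.4
tool_pos: [519.7, 114.7, 201.6]
tcp_rot: [[0.68, 0.005, 0.733], [-0.733, -0.0, 0.68], [0.003, -1.0, 0.003]]
wrist_force: [0.5, -0.8, 8.8]
opening: 0.3
```

Request:
send_rows([
  [0,8,0,0,0,0,1],
  [0,8,0,0,0,0,1],
  [0,5,0,0,0,0,1],
  [0,0,0,0,0,0,1],
])

```text
t: 11.8
tool_pos: [522.2, 112.8, 185.7]
tcp_rot: [[0.679, 0.01, 0.734], [-0.734, -0.004, 0.679], [0.01, -1.0, 0.004]]
wrist_force: [-7.0, -9.3, 39.8]
opening: 0.6
```

Request:
send_rows([
  [0,4,0,0,0,0,1],
  [0,4,0,0,0,0,1],
  [0,0,0,0,0,0,1],
])

```text
t: 12.1
tool_pos: [522.9, 112.8, 183.8]
tcp_rot: [[0.678, 0.013, 0.735], [-0.735, -0.008, 0.678], [0.015, -1.0, 0.004]]
wrist_force: [-27.0, -17.5, 92.2]
opening: 0.2
```

The lever is firmly on its stop: the force jumped to 92 N while the tip stayed at 184 mm. I'll ease off, then let it rise.

Request:
send_rows([
  [0,-7,0,0,0,0,1],
  [0,0,0,0,0,0,1],
  [0,0,0,0,0,0,1],
  [0,-15,0,0,0,0,1],
  [0,-20,0,0,0,0,1],
  [0,-20,0,0,0,0,1],
  [0,-20,0,0,0,0,1],
  [0,-20,0,0,0,0,1],
])

```text
t: 12.9
tool_pos: [518.5, 114.5, 275.6]
tcp_rot: [[0.681, 0.004, 0.733], [-0.733, -0.001, 0.681], [0.003, -1.0, 0.002]]
wrist_force: [0.4, -1.3, 1.5]
opening: 0.1
```

Request:
send_rows([
  [0,-20,0,0,0,0,1],
  [0,-20,0,0,0,0,1],
  [0,-20,0,0,0,0,1],
  [0,-30,0,0,0,0,1],
  [0,-30,0,0,0,0,0.3],
  [0,0,0,0,0,0,-0.3],
  [0,0,0,0,0,0,-0.3],
])

```text
t: 13.6
tool_pos: [517.2, 114.8, 393.7]
tcp_rot: [[0.681, 0.001, 0.732], [-0.732, -0.0, 0.681], [0.001, -1.0, 0.001]]
wrist_force: [0.3, -0.1, -0.5]
opening: 20.8
```

```bash
python3 -c "
from h import *
go(pw(-180,0,380),PW,0,False)
b=cam('scene');crop(b,260,150,460,400,3,'pics/b6.png')"
```

```text
turn [-0.001 -0.003  0.001] then shift [ 173.2   13.7 -180.2] world [ -13.3 -249.6  -13.7] R [[0.683, 0.0, 0.73], [-0.73, 0.0, 0.683], [0.0, -1.0, 0.0]]
t 13.6 tcp [517.2 114.8 393.7] F [ 0.3 -0.1 -0.5] open 20.79653644636814
```

View pics/b6.png

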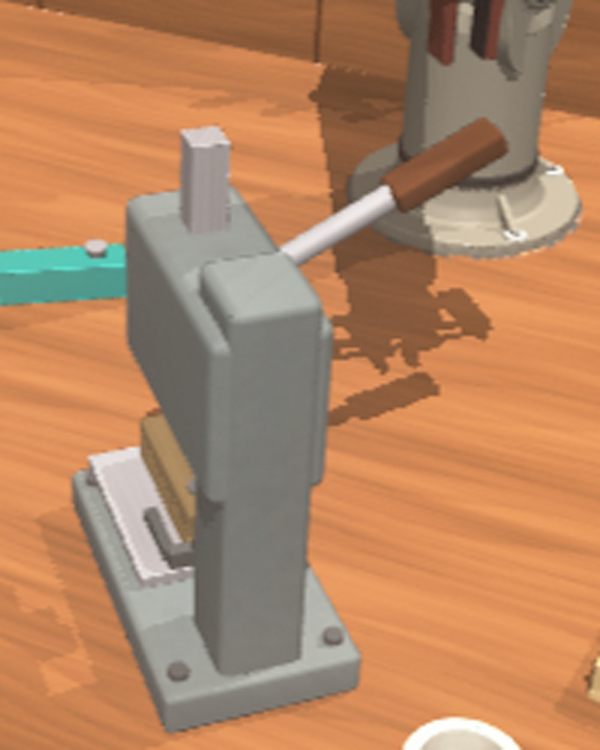

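The lever is back up and the block is in the nest with the glide low at (192,487). I'll retrace the path to the block with the jaws part open.

Request:
send_rows([
  [29,0,-30,0,0,0,-0.4],
  [29,0,-30,0,0,0,-0.4],
  [29,0,-30,0,0,0,-0.4],
  [29,0,-30,0,0,0,-0.4],
  [29,0,-30,0,0,0,-0.4],
  [29,0,-30,0,0,0,-0.4],
  [0,0,0,0.1225,0,0,-0.4],
  [0,0,0,0.1225,0,0,-0.4],
])

```text
t: 14.45
tool_pos: [503.7, -135.6, 391.5]
tcp_rot: [[0.681, 0.179, 0.71], [-0.732, 0.168, 0.66], [-0.001, -0.969, 0.246]]
wrist_force: [0.8, -0.8, 0.3]
opening: 61.4
```

Request:
send_rows([
  [0,0,0,0.1225,0,0,-0.4],
  [0,0,0,0.1225,0,0,-0.4],
  [0,37.5,-20,0,0,0,-0.4],
  [0,37.5,-20,0,0,0,-0.4],
  [0,37.5,-20,0,0,0,-0.4],
  [0,37.5,-20,0,0,0,-0.4],
  [0,37.5,-20,0,0,0,-0.4],
  [0,0,0,0,0,0,-0.4],
])

```text
t: 15.25
tool_pos: [499.2, -132.9, 174.2]
tcp_rot: [[0.682, 0.334, 0.65], [-0.731, 0.326, 0.599], [-0.012, -0.884, 0.467]]
wrist_force: [-1.0, 1.1, 0.3]
opening: 61.6
```

```bash
python3 -c "
from h import *
R=rot(PW,.49);g=np.array([588.2,-53.4,56])-19*R[:,1]
go(g-120*np.array([.73,.683,0]),PW,.49)"
```

```text
turn [ 0.004 -0.007 -0.01 ] then shift [  2.8 104.  -56.2] world [   1.4   -2.5 -118.2] R [[0.683, 0.344, 0.644], [-0.73, 0.321, 0.603], [0.0, -0.882, 0.471]]
t 15.25 tcp [ 499.2 -132.9  174.2] F [-1.   1.1  0.3] open 61.56837879570188
```

Request:
send_rows([
  [1,35,-19,0,-0.004,-0.005,-0.4],
  [1,35,-19,0,0,0,-0.4],
  [0,34,-18,0,0,0,-0.4],
  [0,0,0,0,0,0,-0.4],
])

```text
t: 15.65
tool_pos: [502.8, -135.9, 59.1]
tcp_rot: [[0.682, 0.342, 0.646], [-0.731, 0.321, 0.602], [-0.002, -0.883, 0.469]]
wrist_force: [-0.6, -0.6, -0.5]
opening: 61.2
```

```bash
python3 -c "
from h import *
R=rot(PW,.49);g=np.array([588.2,-53.4,56])-19*R[:,1]
go(g,PW,.49)"
```

```text
turn [ 0.001 -0.002 -0.001] then shift [ -1.9  58.6 103.3] world [85.4 82.5 -3.1] R [[0.683, 0.344, 0.644], [-0.73, 0.321, 0.603], [0.0, -0.882, 0.471]]
t 15.65 tcp [ 502.8 -135.9   59.1] F [-0.6 -0.6 -0.5] open 61.2236568402636
```

Request:
send_rows([
  [-1,11.5,20.7,0,0,0,-0.4],
  [0,11.5,20.7,0,0,0,-0.4],
  [0,11.5,20.7,0,0,0,-0.4],
  [0,11.5,20.7,0,0,0,-0.4],
  [0,11,19.5,0,0,0,-0.4],
  [0,0,0,0,0,0,1],
  [0,0,0,0,0,0,1],
  [0,0,0,0,0,0,1],
])

```text
t: 16.45
tool_pos: [589.5, -57.1, 60.7]
tcp_rot: [[0.682, 0.348, 0.643], [-0.731, 0.316, 0.605], [0.007, -0.883, 0.47]]
wrist_force: [-1.2, 0.7, 1.0]
opening: 41.3
```

Request:
send_rows([
  [0,0,0,0,0,0,1],
  [0,0,0,0,0,0,1],
  [0,-2.6,1.4,0,0,0,1],
  [0,-2.6,1.4,0,0,0,1],
  [0,0,0,0,0,0,1],
])

```text
t: 16.95
tool_pos: [589.5, -56.8, 65.7]
tcp_rot: [[0.682, 0.347, 0.643], [-0.731, 0.316, 0.604], [0.006, -0.883, 0.47]]
wrist_force: [-2.1, -0.2, -1.3]
opening: 40.3
```

Request:
send_rows([
  [0,-12.2,-23,0,0,0,1],
  [0,-12.2,-23,0,0,0,1],
  [0,-12.2,-23,0,0,0,1],
  [0,-12.2,-23,0,0,0,1],
  [0,-12.2,-23,0,0,0,1],
  [0,-38.8,20.7,0,0,0,1],
  [0,-38.8,20.7,0,0,0,1],
  [0,-38.8,20.7,0,0,0,1],
])

```text
t: 17.75
tool_pos: [493.3, -144.5, 198.2]
tcp_rot: [[0.682, 0.346, 0.644], [-0.731, 0.317, 0.604], [0.005, -0.883, 0.469]]
wrist_force: [0.3, -1.3, -0.5]
opening: 40.1
```

Request:
send_rows([
  [0,-38.8,20.7,0,0,0,1],
  [0,-38.8,20.7,0,0,0,1],
  [0,-38.8,20.7,0,0,0,1],
  [0,-38.8,20.7,0,0,0,1],
  [0,-38.8,20.7,0,0,0,1],
  [0,0,0,0,0,0,1],
])

```text
t: 18.35
tool_pos: [495.5, -143.8, 423.4]
tcp_rot: [[0.683, 0.355, 0.639], [-0.731, 0.312, 0.607], [0.016, -0.881, 0.472]]
wrist_force: [0.8, 0.2, -2.1]
opening: 40.1
```

```bash
python3 -c "
from h import *
c,s=np.cos(-.135),np.sin(-.135)
p=np.array([550.9,372.3])+(-32)*np.array([c,s])
go([*p,400],-.135,.49)
print(manip.sense()['q'])"
```

```text
turn [-0.009  0.789 -0.405] then shift [-518.9   17.7  -52.1] world [ 32.5 519.2 -40.1] R [[-0.135, 0.466, 0.874], [-0.991, -0.063, -0.119], [0.0, -0.882, 0.471]]
t 18.35 tcp [ 495.5 -143.8  423.4] F [ 0.8  0.2 -2.1] open 40.08905727246519
[ 8.51836967e-01 -1.14352050e-03 -4.00602631e-01  1.80580948e+00
 -4.91513166e-01  1.17835677e+00 -2.09376045e-01]
```

Request:
send_rows([
  [0,0,0,-0.001,0.113,-0.058,1],
  [0,0,0,-0.001,0.113,-0.058,1],
  [0,0,0,-0.001,0.113,-0.058,1],
  [0,0,0,-0.001,0.113,-0.058,1],
  [0,0,0,-0.001,0.113,-0.058,1],
  [0,0,0,-0.001,0.113,-0.058,1],
  [0,0,0,-0.001,0.111,-0.057,1],
  [0,0,0,0,0,0,1],
])

```text
t: 19.15
tool_pos: [492.9, -141.2, 415.9]
tcp_rot: [[-0.133, 0.459, 0.879], [-0.991, -0.058, -0.12], [-0.004, -0.887, 0.462]]
wrist_force: [0.2, 0.6, -1.2]
opening: 39.8
```

Request:
send_rows([
  [-43,-1.5,-2.8,0,0,0,1],
  [-43,-1.5,-2.8,0,0,0,1],
  [-43,-1.5,-2.8,0,0,0,1],
  [-43,-1.5,-2.8,0,0,0,1],
  [-43,-1.5,-2.8,0,0,0,1],
  [-43,-1.5,-2.8,0,0,0,1],
])

```text
t: 19.75
tool_pos: [508.5, 116.3, 417.6]
tcp_rot: [[-0.131, 0.458, 0.879], [-0.991, -0.057, -0.118], [-0.004, -0.887, 0.462]]
wrist_force: [0.6, -0.9, -1.6]
opening: 39.7
```

Request:
send_rows([
  [-43,-1.5,-2.8,0,0,0,1],
  [-43,-1.5,-2.8,0,0,0,1],
  [-43,-1.5,-2.8,0,0,0,1],
  [-43,-1.5,-2.8,0,0,0,1],
  [-43,-1.5,-2.8,0,0,0,1],
  [-43,-1.5,-2.8,0,0,0,1],
  [0,0,0,0,0,0,1],
])

```text
t: 20.45
tool_pos: [512.4, 326.2, 415.3]
tcp_rot: [[-0.11, 0.434, 0.894], [-0.994, -0.049, -0.099], [0.001, -0.899, 0.437]]
wrist_force: [-0.6, 0.8, -1.1]
opening: 39.7
```

```bash
python3 -c "
from h import *
c,s=np.cos(-.135),np.sin(-.135)
p=np.array([550.9,372.3])+(-32)*np.array([c,s])
go([*p,110],-.135,.49)"
```

```text
turn [ 0.038  0.022 -0.01 ] then shift [ -50.9  288.3 -143.7] world [  15.7   49.2 -322. ] R [[-0.135, 0.466, 0.874], [-0.991, -0.063, -0.119], [0.0, -0.882, 0.471]]
t 20.45 tcp [512.4 326.2 415.3] F [-0.6  0.8 -1.1] open 39.691118940254526
```

Request:
send_rows([
  [0,39,-20,0.019,0.011,-0.005,1],
  [0,39,-20,0.019,0.011,-0.005,1],
  [0,39,-20,0,0,0,1],
  [0,39,-20,0,0,0,1],
  [0,39,-20,0,0,0,1],
  [0,0,0,0,0,0,1],
])

```text
t: 21.05
tool_pos: [514.5, 318.2, 285.1]
tcp_rot: [[-0.134, 0.445, 0.885], [-0.991, -0.087, -0.106], [0.03, -0.891, 0.453]]
wrist_force: [-0.5, 0.4, -2.7]
opening: 39.7
```

```bash
python3 -c "
from h import *
c,s=np.cos(-.135),np.sin(-.135)
p=np.array([550.9,372.3])+(-32)*np.array([c,s])
go([*p,110],-.135,.49);print(np.round(manip.sense()['q'],2))"
```

```text
turn [0.02  0.015 0.027] then shift [-58.5 171.9 -85.3] world [  13.5   57.2 -191.8] R [[-0.135, 0.466, 0.874], [-0.991, -0.063, -0.119], [0.0, -0.882, 0.471]]
t 21.05 tcp [514.5 318.2 285.1] F [-0.5  0.4 -2.7] open 39.744720602359536
[-0.6   0.19 -0.32  1.91  0.61  0.92 -2.95]
```

Joint 7 is at its limit (-2.95), so I'll lay the block in the tray turned about 0.4 rad the other way. There is room for that.

Request:
send_rows([
  [0,0,0,0.005,-0.085,0.053,1],
  [0,0,0,0.005,-0.085,0.053,1],
  [0,0,0,0.005,-0.085,0.053,1],
  [0,0,0,0.005,-0.085,0.053,1],
  [0,0,0,0,0,0,1],
])

```text
t: 21.55
tool_pos: [517.0, 317.2, 289.4]
tcp_rot: [[0.258, 0.454, 0.853], [-0.966, 0.127, 0.224], [-0.006, -0.882, 0.472]]
wrist_force: [0.3, 0.9, -1.5]
opening: 39.7
```

```bash
python3 -c "
from h import *
c,s=np.cos(.265),np.sin(.265)
p=np.array([550.9,372.3])+(-42)*np.array([c,s])
go([*p,110],.265,.49);print(np.round(manip.sense()['q'],2))"
```

```text
turn [-0.001 -0.007 -0.004] then shift [-44.3 179.7 -79.9] world [   2.    46.5 -196.2] R [[0.262, 0.454, 0.852], [-0.965, 0.123, 0.231], [0.0, -0.882, 0.471]]
t 21.55 tcp [517.  317.2 289.4] F [ 0.3  0.9 -1.5] open 39.74650715059794
[-0.43  0.11 -0.37  2.    0.46  0.66 -2.42]
```

Request:
send_rows([
  [-8.9,36,-16,0,0,0,1],
  [-8.9,36,-16,0,0,0,1],
  [-8.9,36,-16,0,0,0,1],
  [-8.9,36,-16,0,0,0,1],
  [-8.9,36,-16,0,0,0,1],
  [0,0,0,0,0,0,1],
])

```text
t: 22.15
tool_pos: [514.1, 364.1, 104.3]
tcp_rot: [[0.261, 0.441, 0.859], [-0.965, 0.124, 0.23], [-0.005, -0.889, 0.458]]
wrist_force: [-0.2, 0.1, -1.9]
opening: 39.9
```

```bash
python3 -c "
from h import *
c,s=np.cos(.265),np.sin(.265)
p=np.array([550.9,372.3])+(-42)*np.array([c,s])
go([*p,38],.265,.49);print(np.round(manip.sense()['q'],2))
b=cam('scene');crop(b,400,230,600,420,2,'pics/b7.png')
a=cam('top');crop(a,100,170,260,322,2.5,'pics/a7.png')
cv2.imwrite('pics/m7.png',np.hstack([cv2.imread('pics/b7.png'),cv2.imread('pics/a7.png')]))
"
```

```text
turn [ 0.014 -0.003 -0.004] then shift [  1.8  75.5 -35.1] world [  4.9  -0.5 -83.1] R [[0.262, 0.454, 0.852], [-0.965, 0.123, 0.231], [0.0, -0.882, 0.471]]
t 22.15 tcp [514.1 364.1 104.3] F [-0.2  0.1 -1.9] open 39.89416744625605
[-0.88  0.4   0.03  2.13  0.86  0.32 -2.94]
```

View pics/m7.png

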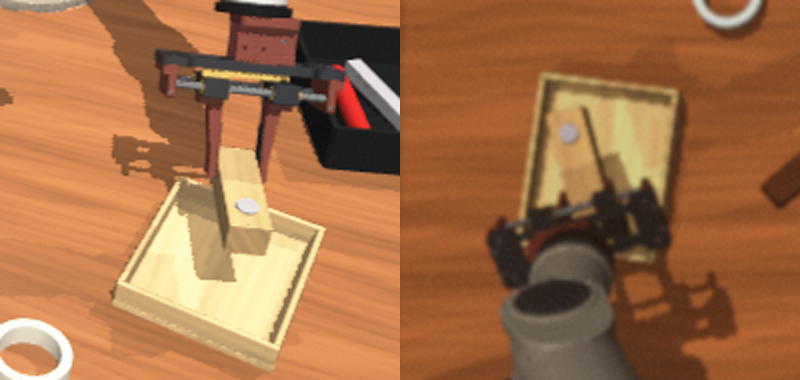

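The block is level over the tray with its glide flat on top, at (248,207). Joint 7 is again near its limit, so I'll turn a little more before lowering.

Request:
send_rows([
  [0,0,0,0.007,-0.11,0.059,1],
  [0,0,0,0.007,-0.11,0.059,1],
  [0,0,0,0,0,0,1],
])

```text
t: 22.55
tool_pos: [519.0, 359.6, 109.7]
tcp_rot: [[0.483, 0.414, 0.771], [-0.875, 0.241, 0.42], [-0.012, -0.878, 0.478]]
wrist_force: [0.3, -0.6, -1.3]
opening: 39.7
```

```bash
python3 -c "
from h import *
w=.515
c,s=np.cos(w),np.sin(w)
p=np.array([550.9,369])+(-40)*np.array([c,s])
go([*p,44],w,.49);print(np.round(manip.sense()['q'],2))"
```

```text
turn [-0.009 -0.015 -0.006] then shift [  7.5  73.4 -37.6] world [  4.9  -5.9 -82.5] R [[0.493, 0.41, 0.768], [-0.87, 0.232, 0.435], [0.0, -0.882, 0.471]]
t 22.55 tcp [519.  359.6 109.7] F [ 0.3 -0.6 -1.3] open 39.67788014305618
[-0.68  0.37 -0.11  2.15  0.88  0.2  -2.67]
```

Joint 6 is also near its lower limit (0.20 against 0.17), so this tilt can't reach the tray floor. I'll set the block down on the open bench where it started and re-grip it with the tool upright. There is ample time for that.

Request:
send_rows([
  [0,-35,18.5,0,0,0,1],
  [0,-35,18.5,0,0,0,1],
  [0,-35,18.5,0,0,0,1],
  [0,-35,18.5,0,0,0,1],
  [0,-35,18.5,0,0,0,1],
  [0,-35,18.5,0,0,0,1],
  [0,-35,18.5,0,0,0,1],
  [0,-35,18.5,0,0,0,1],
])

```text
t: 23.35
tool_pos: [513.7, 358.0, 427.8]
tcp_rot: [[0.486, 0.412, 0.771], [-0.874, 0.241, 0.422], [-0.012, -0.879, 0.477]]
wrist_force: [1.4, 1.0, -1.1]
opening: 39.9
```

```bash
python3 -c "
from h import *
go([487,-315,424],.515,.49,False);print(np.round(manip.sense()['q'],2))"
```

```text
turn [-0.007 -0.012 -0.007] then shift [ 572.6 -163.6 -314.8] world [ -26.7 -673.    -3.8] R [[0.493, 0.41, 0.768], [-0.87, 0.232, 0.435], [0.0, -0.882, 0.471]]
t 23.35 tcp [513.7 358.  427.8] F [ 1.4  1.  -1.1] open 39.86311810805768
[-0.25  0.04 -0.53  1.76  0.18  0.87 -1.92]
```

Request:
send_rows([
  [38,-10.8,-21,-0.003,-0.006,-0.003,1],
  [38,-10.8,-21,-0.003,-0.006,-0.003,1],
  [38,-10.8,-21,0,0,0,1],
  [38,-10.8,-21,0,0,0,1],
  [38,-10.8,-21,0,0,0,1],
  [38,-10.8,-21,0,0,0,1],
  [38,-10.8,-21,0,0,0,1],
])

```text
t: 24.05
tool_pos: [501.4, 44.3, 422.6]
tcp_rot: [[0.494, 0.41, 0.767], [-0.869, 0.233, 0.436], [-0.001, -0.882, 0.471]]
wrist_force: [1.1, 0.4, -0.3]
opening: 39.9
```

Request:
send_rows([
  [38,-10.8,-21,0,0,0,1],
  [38,-10.8,-21,0,0,0,1],
  [38,-10.8,-21,0,0,0,1],
  [38,-10.8,-21,0,0,0,1],
  [38,-10.8,-21,0,0,0,1],
  [38,-10.8,-21,0,0,0,1],
  [38,-10.8,-21,0,0,0,1],
  [38,-10.8,-21,0,0,0,1],
])

```text
t: 24.85
tool_pos: [489.1, -312.9, 420.0]
tcp_rot: [[0.495, 0.41, 0.766], [-0.869, 0.235, 0.436], [-0.002, -0.881, 0.472]]
wrist_force: [0.0, 0.1, -1.8]
opening: 39.8
```

Request:
send_rows([
  [0,0,0,0,0.121,-0.065,1],
  [0,0,0,0,0.121,-0.065,1],
  [0,0,0,0,0,0,1],
])

```text
t: 25.15
tool_pos: [489.3, -310.4, 419.5]
tcp_rot: [[0.241, 0.458, 0.856], [-0.971, 0.115, 0.212], [-0.002, -0.882, 0.472]]
wrist_force: [-0.4, 0.7, -1.0]
opening: 39.9
```

```bash
python3 -c "
from h import *
go([487,-315,30],.239,.49,False);print(np.round(manip.sense()['q'],2))"
```

```text
turn [-0.002  0.003 -0.003] then shift [   4.   342.1 -186.2] world [  -2.3   -4.6 -389.5] R [[0.237, 0.457, 0.857], [-0.972, 0.111, 0.209], [0.0, -0.882, 0.471]]
t 25.15 tcp [ 489.3 -310.4  419.5] F [-0.4  0.7 -1. ] open 39.86020361283786
[ 0.24  0.02  0.45  1.8  -0.46  1.07 -0.47]
```

Request:
send_rows([
  [2,38,-20.7,0,0,0,1],
  [2,38,-20.7,0,0,0,1],
  [0,38,-20.7,0,0,0,1],
  [0,38,-20.7,0,0,0,1],
  [0,38,-20.7,0,0,0,1],
  [0,38,-20.7,0,0,0,1],
  [0,38,-20.7,0,0,0,1],
  [0,38,-20.7,0,0,0,1],
])

```text
t: 25.95
tool_pos: [490.0, -316.5, 71.6]
tcp_rot: [[0.246, 0.461, 0.853], [-0.969, 0.116, 0.216], [0.0, -0.88, 0.475]]
wrist_force: [1.7, -0.5, -0.8]
opening: 39.6
```

Request:
send_rows([
  [0,19,-10,0,0,0,1],
  [0,19,-10,0,0,0,1],
  [0,5,-2.7,0,0,0,1],
  [0,0,0,0,0,0,1],
])

```text
t: 26.35
tool_pos: [489.6, -316.7, 23.2]
tcp_rot: [[0.244, 0.46, 0.854], [-0.97, 0.117, 0.214], [-0.001, -0.88, 0.474]]
wrist_force: [0.1, 0.2, -1.0]
opening: 39.7
```

Request:
send_rows([
  [0,3.5,-1.9,0,0,0,1],
  [0,2.6,-1.4,0,0,0,1],
  [0,0,0,0,0,0,1],
])

```text
t: 26.65
tool_pos: [488.8, -317.0, 16.6]
tcp_rot: [[0.243, 0.458, 0.855], [-0.97, 0.114, 0.214], [0.001, -0.881, 0.472]]
wrist_force: [-0.1, 0.4, -1.3]
opening: 40.1
```

Request:
send_rows([
  [0,1.8,-0.9,0,0,0,1],
  [0,0,0,0,0,0,1],
])

```text
t: 26.85
tool_pos: [489.1, -317.0, 15.7]
tcp_rot: [[0.243, 0.46, 0.854], [-0.97, 0.114, 0.215], [0.001, -0.881, 0.474]]
wrist_force: [-5.3, 1.6, 10.3]
opening: 39.7
```

Request:
send_rows([
  [0,0,0,0,0,0,0.2],
  [0,0,0,0,0,0,-0.4],
  [0,0,0,0,0,0,-0.4],
  [0,-30,0,0,0,0,-0.4],
  [0,-40,0,0,0,0,-0.6],
  [0,0,0,-0.1225,0,0,-0.6],
  [0,0,0,-0.1225,0,0,-0.6],
  [0,0,0,-0.1225,0,0,-0.6],
])

```text
t: 27.65
tool_pos: [455.6, -324.7, 76.0]
tcp_rot: [[0.242, 0.156, 0.958], [-0.97, 0.042, 0.238], [-0.003, -0.987, 0.161]]
wrist_force: [0.3, 0.2, -1.0]
opening: 70.4
```

Request:
send_rows([
  [0,0,0,-0.1225,0,0,-0.6],
  [0,0,0,0,0,0,-0.6],
])

```text
t: 27.85
tool_pos: [462.2, -320.1, 75.0]
tcp_rot: [[0.255, 0.041, 0.966], [-0.967, 0.014, 0.255], [-0.003, -0.999, 0.043]]
wrist_force: [0.9, -0.0, -0.3]
opening: 70.3
```

```bash
python3 -c "
from h import *
go([506.7,-312.6,22],.235,0)
b=cam('scene');crop(b,170,180,300,300,4,'pics/b8.png')"
```

```text
turn [-0.043  0.023 -0.003] then shift [ 3.1 72.  45. ] world [ 44.5   7.5 -72. ] R [[0.233, 0.0, 0.973], [-0.973, 0.0, 0.233], [0.0, -1.0, 0.0]]
t 27.85 tcp [ 462.2 -320.1   75. ] F [ 0.9 -0.  -0.3] open 70.32552366412256
```

View pics/b8.png

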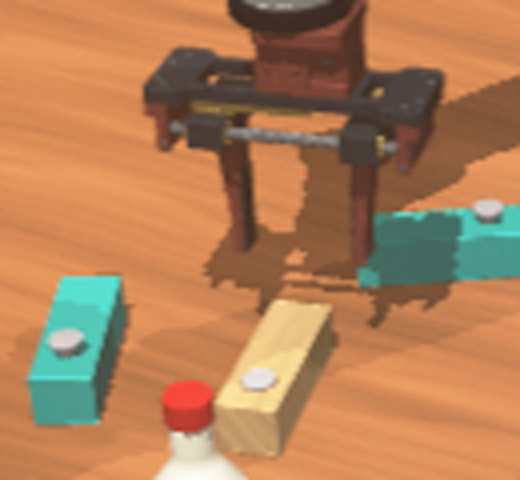

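The block is flat on the bench, with its glide at (258,378) seated. That was the last of the 12 views, so the rest relies on numbers. Next is the upright grip near the middle.

Request:
send_rows([
  [1.5,0,22,-0.02,0.01,0,-0.6],
  [1.5,0,23,-0.02,0.01,0,-0.6],
  [0,35,0,0,0,0,-0.6],
  [0,33,0,0,0,0,-0.6],
  [0,0,0,0,0,0,-0.6],
])

```text
t: 28.4
tool_pos: [496.7, -314.2, 4.7]
tcp_rot: [[0.223, -0.003, 0.975], [-0.975, 0.011, 0.223], [-0.011, -1.0, -0.001]]
wrist_force: [-0.4, 1.2, -0.5]
opening: 70.2
```

```bash
python3 -c "
from h import *
go([506.7,-312.6,24],.235,0)"
```

```text
turn [ 0.001 -0.01  -0.011] then shift [ 0.8 -0.3 10.1] world [10.   1.6  0.3] R [[0.233, 0.0, 0.973], [-0.973, 0.0, 0.233], [0.0, -1.0, 0.0]]
t 28.4 tcp [ 496.7 -314.2    4.7] F [-0.4  1.2 -0.5] open 70.23598908699533
```

Request:
send_rows([
  [0,0,8,0,-0.01,-0.011,-0.6],
  [0,0,0,0,0,0,1],
  [0,0,0,0,0,0,1],
  [0,0,0,0,0,0,1],
  [0,0,0,0,0,0,1],
  [0,0,0,0,0,0,1],
  [0,0,0,0,0,0,1],
])

```text
t: 29.1
tool_pos: [509.0, -313.4, 9.0]
tcp_rot: [[0.235, 0.005, 0.972], [-0.972, -0.005, 0.235], [0.006, -1.0, 0.004]]
wrist_force: [-0.6, 0.5, 5.9]
opening: 39.4
```

Request:
send_rows([
  [0,-40,0,0,0,0,1],
  [0,-45,0,0,0,0,1],
  [0,-45,0,0,0,0,1],
  [0,-45,0,0,0,0,1],
  [0,-45,0,0,0,0,1],
  [0,-45,0,0,0,0,1],
  [0,-45,0,0,0,0,1],
  [0,-45,0,0,0,0,1],
])

```text
t: 29.9
tool_pos: [506.5, -311.4, 365.0]
tcp_rot: [[0.235, 0.004, 0.972], [-0.972, -0.005, 0.235], [0.005, -1.0, 0.003]]
wrist_force: [1.9, -0.1, -1.8]
opening: 39.7
```

Request:
send_rows([
  [0,-45,0,0,0,0,1],
  [0,0,0,0,0,0,1],
])

```text
t: 30.1
tool_pos: [508.4, -313.5, 414.5]
tcp_rot: [[0.234, 0.014, 0.972], [-0.972, -0.009, 0.235], [0.012, -1.0, 0.011]]
wrist_force: [0.1, -0.5, -0.6]
opening: 40.0
```

```bash
python3 -c "
from h import *
p=[550.9-17*np.cos(.235),372.3-17*np.sin(.235),410]
go(p,.235,0,False);print(np.round(manip.sense()['q'],2))"
```

```text
turn [-0.011  0.002  0.012] then shift [-657.     4.5  184. ] world [ 26.  681.8  -4.5] R [[0.233, 0.0, 0.973], [-0.973, 0.0, 0.233], [0.0, -1.0, 0.0]]
t 30.1 tcp [ 508.4 -313.5  414.5] F [ 0.1 -0.5 -0.6] open 39.999427387443674
[-0.18  0.27  0.81  1.52 -0.2   1.42 -0.69]
```

Request:
send_rows([
  [-41,0,11.5,0,0,0,1],
  [-41,0,11.5,0,0,0,1],
  [-41,0,11.5,0,0,0,1],
  [-41,0,11.5,0,0,0,1],
  [-41,0,11.5,0,0,0,1],
  [-41,0,11.5,0,0,0,1],
  [-41,0,11.5,0,0,0,1],
  [-41,0,11.5,0,0,0,1],
])

```text
t: 30.9
tool_pos: [518.4, 30.6, 405.6]
tcp_rot: [[0.235, 0.003, 0.972], [-0.972, -0.005, 0.235], [0.006, -1.0, 0.002]]
wrist_force: [1.0, -0.9, -2.6]
opening: 39.7
```

Request:
send_rows([
  [-41,0,11.5,0,0,0,1],
  [-41,0,11.5,0,0,0,1],
  [-41,0,11.5,0,0,0,1],
  [-41,0,11.5,0,0,0,1],
  [-41,0,11.5,0,0,0,1],
  [-41,0,11.5,0,0,0,1],
  [-41,0,11.5,0,0,0,1],
  [-41,0,11.5,0,0,0,1],
])

```text
t: 31.7
tool_pos: [531.0, 370.8, 403.5]
tcp_rot: [[0.235, 0.003, 0.972], [-0.972, -0.006, 0.235], [0.007, -1.0, 0.001]]
wrist_force: [0.1, 0.4, 0.0]
opening: 39.7
```

```bash
python3 -c "
from h import *
p=[550.9-17*np.cos(.235),372.3-17*np.sin(.235),60]
go(p,.235,0,False);print(np.round(manip.sense()['q'],2))"
```

```text
turn [-0.001  0.002  0.007] then shift [  3.2 343.5   2.7] world [   3.4   -2.5 -343.5] R [[0.233, 0.0, 0.973], [-0.973, 0.0, 0.233], [0.0, -1.0, 0.0]]
t 31.7 tcp [531.  370.8 403.5] F [0.1 0.4 0. ] open 39.721766945993515
[-1.    0.34  0.41  1.39 -0.13  1.44 -1.93]
```

Request:
send_rows([
  [3,43,2,0,0,0.007,1],
  [0,43,0,0,0,0,1],
  [0,43,0,0,0,0,1],
  [0,43,0,0,0,0,1],
  [0,43,0,0,0,0,1],
  [0,43,0,0,0,0,1],
  [0,43,0,0,0,0,1],
  [0,35,0,0,0,0,1],
])

```text
t: 32.5
tool_pos: [533.5, 365.9, 65.3]
tcp_rot: [[0.235, -0.0, 0.972], [-0.972, -0.001, 0.235], [0.001, -1.0, -0.0]]
wrist_force: [0.4, 0.2, -2.2]
opening: 40.1
```

Request:
send_rows([
  [0,15,0,0,0,0,1],
  [0,15,0,0,0,0,1],
  [0,10,0,0,0,0,1],
  [0,5,0,0,0,0,1],
  [0,0,0,0,0,0,1],
])

```text
t: 33.0
tool_pos: [535.6, 367.6, 24.3]
tcp_rot: [[0.235, 0.003, 0.972], [-0.972, 0.002, 0.235], [-0.001, -1.0, 0.004]]
wrist_force: [0.2, -0.5, -0.5]
opening: 40.1
```

Now a creep to the floor (tip expected at about 13–15 mm).

Request:
send_rows([
  [0,4,0,0,0,0,1],
  [0,3,0,0,0,0,1],
  [0,0,0,0,0,0,1],
])

```text
t: 33.3
tool_pos: [535.3, 367.5, 17.1]
tcp_rot: [[0.235, 0.003, 0.972], [-0.972, 0.002, 0.235], [-0.001, -1.0, 0.003]]
wrist_force: [-0.4, 0.1, -1.4]
opening: 40.0
```

Request:
send_rows([
  [0,2,0,0,0,0,1],
  [0,2,0,0,0,0,1],
  [0,0,0,0,0,0,1],
])

```text
t: 33.6
tool_pos: [535.9, 368.0, 14.9]
tcp_rot: [[0.236, 0.004, 0.972], [-0.972, 0.003, 0.236], [-0.002, -1.0, 0.004]]
wrist_force: [-3.6, -2.1, 12.3]
opening: 39.8
```

Contact with the floor at 14.9 mm. Release and rise.

Request:
send_rows([
  [0,0,0,0,0,0,0.3],
  [0,0,0,0,0,0,-0.2],
  [0,0,0,0,0,0,-0.3],
  [0,0,0,0,0,0,-0.3],
  [0,-25,0,0,0,0,-0.3],
  [0,-40,0,0,0,0,-0.3],
  [0,-45,0,0,0,0,-0.3],
  [0,-45,0,0,0,0,-0.3],
])

```text
t: 34.4
tool_pos: [534.6, 366.8, 169.2]
tcp_rot: [[0.235, 0.002, 0.972], [-0.972, 0.001, 0.235], [-0.0, -1.0, 0.002]]
wrist_force: [1.7, 0.0, 0.2]
opening: 57.3
```

Request:
send_rows([
  [0,-45,0,0,0,0,-0.3],
  [0,-45,0,0,0,0,-0.3],
  [0,-45,0,0,0,0,-0.3],
  [0,0,0,0,0,0,-0.3],
  [0,0,0,0,0,0,-0.3],
])

```text
t: 34.9
tool_pos: [534.9, 367.1, 303.9]
tcp_rot: [[0.235, 0.004, 0.972], [-0.972, 0.003, 0.235], [-0.002, -1.0, 0.005]]
wrist_force: [-0.1, -0.4, 0.1]
opening: 56.9
```

Run:
```python
from h import *
go([0,0,0],0,0)
S=cam("scene"); O=cv2.imread("pics/scene0.png")[:,:,::-1].astype(int); N=S["pixels"].astype(int)
D=np.abs(N-O).sum(2)
# predicted seat of the block in the tray: glide at tool position + 47 mm along yaw .235
u=np.array([.972,.235]); b=np.array([535.6-19*0,367.8])+15*u
cen=[*(b+32*u),6+36+3]; print("predicted glide px",proj(S,cen))
# grey glide blob in tray
p=N; m=((p.max(2)-p.min(2)<35)&(p.min(2)>110)).astype(np.uint8); m[:310]=0;m[410:]=0;m[:,:455]=0;m[:,565:]=0
n,l,st,ce=cv2.connectedComponentsWithStats(m); print([(st[i,4],np.round(ce[i],1)) for i in range(1,n) if st[i,4]>5])
for i in range(1,n):
    if st[i,4]>20: print("glide world",np.round(ray(S,*ce[i],45),1))
# unchanged regions: glue, tape, lever grip (shift by phase correlation)
for nm,(x0,y0,x1,y1) in dict(glue=(200,270,245,355),tape=(385,380,445,435),grip=(385,185,432,225),tray=(450,315,570,415)).items():
    f=lambda I:I[y0:y1,x0:x1].mean(2).astype(np.float32)
    print(nm,"diff mean",D[y0:y1,x0:x1].mean().round(1),"shift",np.round(cv2.phaseCorrelate(f(O),f(N))[0],2))
```

```text
turn [-0.004  0.237 -0.003] then shift [ 367.1  322.9 -534.9] world [-534.9 -367.1 -322.9] R [[0.0, 0.0, 1.0], [-1.0, 0.0, 0.0], [0.0, -1.0, 0.0]]
t 34.9 tcp [534.9 367.1 303.9] F [-0.1 -0.4  0.1] open 56.93923661774099
predicted glide px [[513.59778001 364.21319176]]
[(np.int32(67), array([513.9, 363.5]))]
glide world [578.9 379.1  45. ]
glue diff mean 28.0 shift [0.46 0.01]
tape diff mean 8.8 shift [0.02 0.01]
grip diff mean 9.9 shift [-0.02 -0.08]
tray diff mean 23.6 shift [-0.14 -0.06]
```

```bash
python3 -c "
from station import manip
print(manip.sign_off())"
```

```text
the job is handed in; nothing more can be done
None
```

I pressed the glide home and laid the pine block in the tray. The job was handed in at about 35 s of the 72 s allowed; the sign-off gives no verdict.

**What I did**
- **Nest:** I laid the block against the back stop with a tilted grip and let go.
- **Press:** I pushed the lever down to its stop with shut fingers, then followed it back up.
- **Tray:** My first approach, with the gripper still tilted, ran joints 6 and 7 close to their limits. I set the block back down where it started, gripped it again with the tool upright and laid it in the tray.

**Last checks**
- **Block:** It touched the tray floor with about 12 N before I let go. From the camera, its glide is within 1 pixel of where it should be if the block lies flat, glide up.
- **Bystanders, tray and lever:** The glue, tape, tray and lever grip each moved less than 0.5 pixel from the start picture. The glue area showed the most change (0.46 pixel), probably because the block had left that part of the picture.
- **Robot:** It stands clear, touching nothing, with wrist force near zero.

**What was off or not checked**
- The wrist force rose briefly to 92 N at the lever stop, below the 120 N limit but higher than I meant.
- I judged the glide home from the lever being at its stop and from pictures; I could not measure its depth.
- I had used up the picture views by the end, so the final placement was checked only by image code.

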